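# Brace the jar in its stall and unscrew the tight lid

### The arm

A 6-joint arm with a two-finger parallel gripper is mounted at the origin on the work surface. World frame = base frame: x ahead of the robot, y to its left, z up, the work surface at z = 0. Lengths are in m, angles in degrees, forces in N, time in s.
With the tool pointing down it reaches from about 0.4 to 0.925 m from the base axis. Payload 3.4 kg.
Tool frame: the origin (TCP) lies on the front face of the gripper's body, between the roots of the fingers; the fingertips stand 73 mm ahead of it and the grasp point (between the pads) lies 54 mm ahead of it; y points along the fingers, z is the direction in which the jaws open and shut, and the axes are right-handed (so a half turn about y gives the same grasp; the last joint's range is limited). The gripper opens to 85 mm and grips with 20 to 120 N. Pads are 22 mm wide; open, the fingers measure 114 mm over their backs; the gripper's body (76 mm by 85 mm) begins 54 mm behind the grasp point. The pads swing forward as they close: fully open they stand 13 mm farther back than shut.
Start: joints at [-76.289, 17.578, 86.31, -0, 76.112, -4.211], TCP at [0.177, -0.547, 0.304] pointing down, gripper open.
Joint ranges: [-179.03, 179.03], [-60, 130.46], [8.19, 133.38], [-81.62, 261.62], [5.75, 156.47], [-153.77, 153.77]. Speed limits (degrees/s): [147.25, 147.25, 180, 180, 180, 180].

### API

Orientations are given as [roll, pitch, yaw] about the fixed x, y, z axes, in that order (R = Rz(yaw) Ry(pitch) Rx(roll)).
In Python, from bench import state, snapshot, camera_info, sign_off gives the robot as it stands.
- The arm moves only by the tool carry_out, never from a script. Its argument "motion" is a list of rows, each an object with "linear": the shift along the tool's x, y, z scaled (see below), a list of three; "roll": the turn about the tool's y scaled (see below). In form: [{"linear": [tx, ty, tz], "roll": roll}, ...]. A call has 1 to 8 rows; each row is the pose to reach, as a shift and turn from the pose commanded when the call began, along the tool's axes at that moment, turning the shorter way round; what a row does not reach only later rows make up. The controller multiplies each number of a shift by 0.25 m and each number of a turn by 180 degrees. A row lasts 1/12 s, in which the tool goes at most 41.7 mm and 7.16 degrees, less where a joint would pass 70% of its speed; a pose out of reach is approached as far as the arm can. A call with a number of a shift or a turn outside -1 to 1 is refused whole. A call with a gripper value outside its range is refused whole. "gripper" is the closure, from -1 (fully open) to 1 (shut), set as the call begins (left out, the last holds). The fingers move at their own pace and stop on an object; the grip force is fixed at half the most. Time passes only in rows, so rows that repeat a pose let the fingers close. It gives the time, the measured TCP pose, the force and the opening at its end, in the units of the state.
- state(): the state, without advancing time (a new reading comes with each control period).
- snapshot(name): name is "scene" or "top"; returns (picture, depth): 420x560x3 uint8, red, green, blue; 420x560 float32, m along the optical axis (not along the pixel's ray), 0 where there is no reading.
- camera_info(name): a dict with "intrinsics" (3x3 intrinsics, pixels), "world_from_camera" (4x4, takes a point from camera to world coordinates). Camera axes: x right, y down, z forward; pixel columns grow to the right and rows downward; lengths in m; the calibration is good to about 2 mm. A picture is of the moment at which its call begins. camera_info takes no time and is no camera call.
- sign_off(): hands the job in, once; it reports no verdict.
The state is a dict: "t": time; "joint_pos": joint angles; "dq": joint speeds; "effort": joint torques, N m; "eef_pos": TCP position; "eef_rot": TCP orientation; "force": force on the tool from outside, world axes, zero at the start; "torque": the same for the moment, N m; "gripper_width": opening from 0.0 (shut) to 1.0 (fully open).
Only numpy, scipy, OpenCV 4.12 (cv2) and the standard library are available. Lean on these libraries where they do the work, as an engineer would, in place of code of your own. Each camera call takes 0.05 s, during which the arm holds its last target.

### The job

Stand the square glass jar of dried curd right down in the square batten stall on the birch plank so that it cannot turn, then unscrew its tight lid anticlockwise, only until the threads let go. Keep the jar down in the stall, lift the lid straight up and finish still holding it in the gripper, level and still, a finger's breadth clear above the open mouth to keep the dust out; do not put it down or let go. Leave the teapot, cups, strainer and sugar tub undisturbed.

Things in the scene. Friction and masses are not known exactly. Their poses are not given: they have to be found in the camera images.
- jar_center (a point): Centre, half-way up, of the loose clear glass jar of dried curd pieces (about 0.4 kg): 64 mm square, the square part 64 mm high with its lowest 6 mm narrowed to 56 mm, then a round neck; 98 mm high, 101 mm with its lid on. Starts on the table in front of the plank. z up, x and y square to its sides.
- jar_mouth (a point): Centre of the jar's round mouth, at the top of the glass (49 mm above jar_center); same axes as the jar. Neck 43 mm in diameter, 51 mm over its three thread tracks.
- lid_center (a point): Centre of the jar's round steel lug lid, 58 mm across, 16 mm high, z up; closed, 5.5 mm below jar_mouth. Its skirt overlaps the neck by 13.5 mm. Tight: it turns at about 0.5 N m, more than a jar standing free resists; closed, it will carry the jar. Its three lugs hold it down until turned 0.96 rad (55 degrees) anticlockwise from above, relative to the jar; then it lifts off freely.
- thread (a joint): How far the lid is unscrewed relative to the jar, rad: 0 tight (at the start), growing anticlockwise seen from above; threads free from 0.96 to 1.75, beyond which the lugs run under the next thread tracks. Keeps its value once the lid is off.
- stall (a point): Centre of the stall's floor, on the top face of the fixed birch plank (135 mm wide along x, 860 mm long along y, 22 mm thick, lying on the table). Four battens 14 mm thick and 26 mm high enclose a 68 mm square (76 mm at their bevelled top edges), its sides along this point's x and y; z up. The jar fits at any quarter turn, 2 mm to spare each side, and turns 0.06 rad before it is held.
- teapot: Green enamel teapot on the plank, 128 mm across and 124 mm high, 215 mm long over spout and handle along its y; origin at the centre of its underside, z up. Leave alone.
- cups: Stack of three white porcelain cups with red rims on the plank, 80 mm across and 98 mm high in all; origin at the centre of its underside, z up. Leave alone.
- strainer: Stainless tea strainer on the plank, bowl 77 mm across and 30 mm high, handle reaching 125 mm along its +y; origin under the bowl, z up. Leave alone.
- tub: Round plastic sugar tub with a press-button lid on the table in front of the plank, 96 mm across and 111 mm high; origin at the centre of its underside, z up. Leave alone.
There are look-alikes about, which are no part of the job. Leave any pink look-alike of the part that bears jar_center alone. Of the things shaped like the part that bears lid_center, the bare steel one is meant.

How it is judged:
By the outcome, as a careful person would: the job done as asked, in the order asked, and still so for the second after the job is handed in, while the arm keeps its last pose, push and grip.
It also fails if it takes over 42 s, if anything falls off the work surface, if the arm or the gripper's body presses on something with over 40 N, if the wrist force passes 120 N, or if a joint passes its speed limit or range.

## Working session

There is one attempt and no reset: what is moved stays moved. The work goes in short steps, Python scripts to look and compute and a tool call to move; the robot and the scene stay as the last step left them, time stands still between calls to the robot, and variables do not carry over. Pictures are saved under pics/ and viewed, and the job is handed in when it is done.

Besides the shell and the picture viewer there is one more tool, called after "Request:" by a JSON object that holds its "api" and its "payload". carry_out: Moves the arm, as the interface text tells. Its arguments: {"type":"object","properties":{"motion":{"type":"array"},"gripper":{"type":"number"}},"required":["motion"]}

```bash
mkdir -p pics; ls; cat > h.py <<'E'
import numpy as np, cv2
from bench import state, snapshot, camera_info, sign_off
def cast(cam,u,v,z):
    i=camera_info(cam);K=np.array(i["intrinsics"]);T=np.array(i["world_from_camera"])
    d=T[:3,:3]@np.linalg.inv(K)@[u,v,1];o=T[:3,3];return o+d*(z-o[2])/d[2]
def cloud(cam,depth):
    i=camera_info(cam);K=np.array(i["intrinsics"]);T=np.array(i["world_from_camera"])
    v,u=np.mgrid[:depth.shape[0],:depth.shape[1]]
    p=np.stack([(u-K[0,2])/K[0,0]*depth,(v-K[1,2])/K[1,1]*depth,depth],-1)
    return p@T[:3,:3].T+T[:3,3]
E
python3 - <<'E'
from h import *
np.set_printoptions(precision=4,suppress=True)
for c in("scene","top"):
    p,d=snapshot(c);np.savez(f"{c}0.npz",p=p,d=d);cv2.imwrite(f"pics/{c}0.png",p[:,:,::-1])
    i=camera_info(c);print(c,np.array(i["intrinsics"]),np.array(i["world_from_camera"]))
print(state())
E
```

```text
pics
scene [[447.6555   0.     272.1188]
 [  0.     447.6555 207.3962]
 [  0.       0.       1.    ]] [[-0.8705  0.3091 -0.383   0.9893]
 [ 0.4917  0.5091 -0.7064  0.8334]
 [-0.0233 -0.8033 -0.5952  0.7604]
 [ 0.      0.      0.      1.    ]]
top [[390.2829   0.     280.4865]
 [  0.     390.2829 213.0896]
 [  0.       0.       1.    ]] [[-0.0094 -0.9886  0.1506  0.4066]
 [-0.9997  0.0057 -0.0249  0.05  ]
 [ 0.0237 -0.1507 -0.9883  0.9881]
 [ 0.      0.      0.      1.    ]]
{'t': 0.1, 'joint_pos': array([-76.2898,  17.6179,  86.3749,   0.    ,  76.1136,  -4.2115]), 'dq': array([-0.0962, -0.0024, -0.2097,  0.0586, -0.0461, -0.0326]), 'effort': array([  0.0003, -45.8528, -25.2608,  -0.    ,   0.0055,   0.    ]), 'eef_pos': array([ 0.1768, -0.5466,  0.3031]), 'eef_rot': array([ -90.1061,    0.0078, -162.0782]), 'force': array([-0.3245,  0.3971,  0.3814]), 'torque': array([-0.0061, -0.0285,  0.0012]), 'gripper_width': 1.006305552420518}
```

View pics/scene0.png

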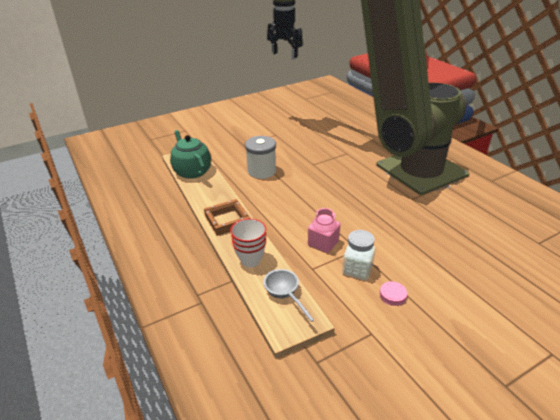

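View pics/top0.png

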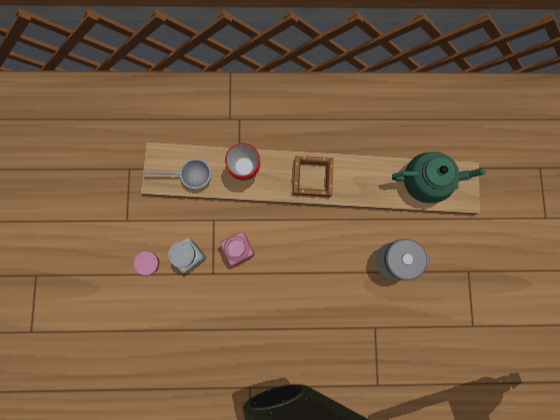

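The things that could be meant:
- **Jars:** the clear glass jar with a steel lid is at scene (358,255) / top (184,255). The pink jar is at scene (324,230) / top (237,249).
- **Lids:** the steel lid is on the clear jar. The loose pink lid is at scene (394,293) / top (146,263).

The clear jar and its bare steel lid fit the description. I'll confirm with crops and measure.

```bash
python3 - <<'E'
from h import *
a=np.load("scene0.npz")["p"][:,:,::-1];b=np.load("top0.npz")["p"][:,:,::-1]
c1=cv2.resize(a[215:310,300:420],None,fx=3.3,fy=3.3,interpolation=cv2.INTER_CUBIC)
c2=cv2.resize(b[225:285,130:210],None,fx=5,fy=5,interpolation=cv2.INTER_CUBIC)
c3=cv2.resize(b[140:212,275:353],None,fx=4,fy=4,interpolation=cv2.INTER_CUBIC)
H=max(c.shape[0] for c in(c1,c2))
o=np.zeros((600,800,3),np.uint8);o[:c1.shape[0],:c1.shape[1]]=c1;o[:c2.shape[0],400:400+c2.shape[1]]=c2
o[310:310+c3.shape[0],420:420+c3.shape[1]]=c3
cv2.imwrite("pics/crop1.png",o)
E
```

```text
(no output)
```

View pics/crop1.png

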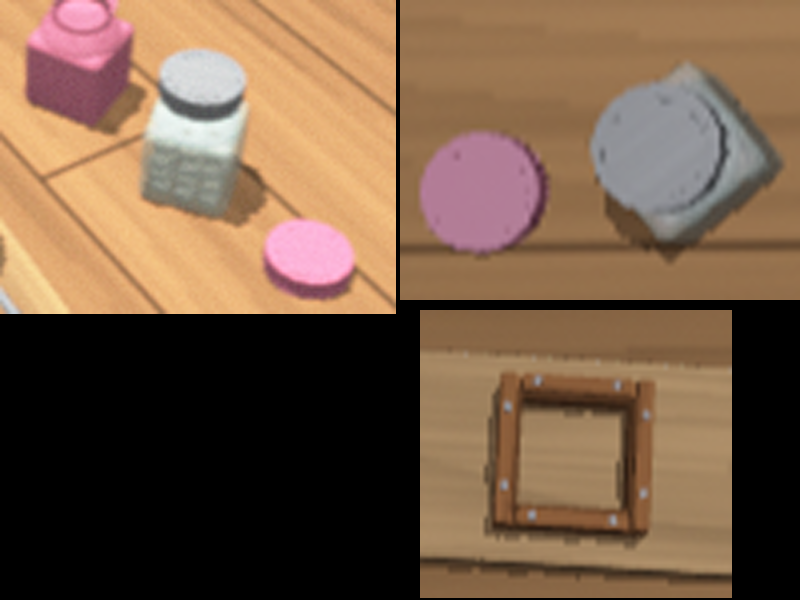

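```bash
python3 - <<'E'
from h import *
np.set_printoptions(precision=4,suppress=True,linewidth=150)
d=np.load("top0.npz")["d"];P=cloud("top",d)
z=P[...,2]
print((z[235:280:3,165:212:4]*1000).astype(int))
print((z[150:204:3,286:342:3]*1000).astype(int))
for n,(u,v) in dict(plank=(270,180),plank2=(360,180)).items(): print(n,P[v,u])
# jar lid
m=(z>.09)&(z<.115);m[:235]=0;m[280:]=0;m[:,:160]=0;m[:,215:]=0
print("lid top",m.sum(),P[m].mean(0),np.median(z[m]))
# scene
d2=np.load("scene0.npz")["d"];Q=cloud("scene",d2)
print((Q[225:280:3,340:380:3,2]*1000).astype(int))
E
```

```text
[[ -1   0   0   3   0   2  -1   2   0   0  -1   0]
 [  0   0   1  -2   1  -2   0   0  -1   0   1   0]
 [  4   3   0   0   0  65  61  26   1   0  -1   0]
 [  0   1  -4 102 100  98  94  58   0  -1   2   0]
 [  3   2 102  96 100 100 101  69  40  -1   0  -2]
 [ -3 101 101  96 101  98 102  99  59  11   0   0]
 [  0 101 101 100 102 100 102 103  62  52  -1   3]
 [  0  97  99 103 100  96 102  99  66  62  16  -2]
 [ -1 101  99 100  98 100 101  96  62  60  13   0]
 [  0   0  99  97 100  98  98  70  60  20   0   0]
 [  0  -1   0  99  99 100  88  60  25   2  -2  -1]
 [  2   0   0  -3  63  64  59  31   2   0   0   0]
 [ -1   0   0   1  60  61  33   0   1  -1   0  -2]
 [ -1  -2   0   0   0   0   2   0   0   2   2  -2]
 [  0   2   0   3  -1   1   0   0  -2   0  -2   1]]
[[  1   2   0   0   1   4  -4  -2   3   0  -1  -3  -3   1  -3  -4   0   1   0]
 [ 19  20  21  20  18  20  22  19  20  21  19  19  18  20   1   1   2  -2  -4]
 [ 24  24  24  46  46  45  46  47  20  21  22  20  23  22  21  21  20  21  21]
 [ 21  21  22  47  46  47  46  45  49  47  46  48  44  48  41  45  19  22  20]
 [ 25  22  21  45 
[... 1627 characters left out ...]
0  -1  71  94  97  97 100 102 101  98  88   0   2]
 [  2   2  58  73  76  90  90  91  93  90  90  68  -2   3]
 [  1   1  63  68  71  76  75  77  79  75  71 760   1   0]
 [ -1   0  63  64  68  70  70  71  71  70  66  57   0   2]
 [  0   2  59  60  62  65  65  67  64  64  65  49   0   1]
 [  0  45  52  51  55  57  58  61  61  62  62  31   0   0]
 [  3  37  42  43  43  48  49  53  52  55  55  11   1   0]
 [  0  27  30  34  38  39  42  43  45  47  45   0   0   0]
 [  0  17  21  24  26  29  32  33  36  37  33   0   3  -1]
 [ -1 760  15  14  18  22  22  25  26  28  15  -2   1   1]
 [  0   0   1   3   9  10  12  14  17  18   1   0  -1  -1]
 [  1   0   1   0  -1   0   0   3   8  11   0   0   1   1]]
```

```bash
cat > meas.py <<'E'
from h import *
np.set_printoptions(precision=4,suppress=True,linewidth=150)
def circ(p,r):
    from scipy.optimize import least_squares
    s=least_squares(lambda c:np.hypot(*(p-c).T)-r,p.mean(0),loss='soft_l1',f_scale=.002);return s.x
D={c:np.load(c+"0.npz") for c in("top","scene")}
for c in D:
    im=D[c]["p"];C=cloud(c,D[c]["d"]);z=C[...,2]
    near=np.hypot(C[...,0]-.449,C[...,1]-.252)<.06
    m=(near&(z>.092)&(z<.108)).astype(np.uint8)
    cs,_=cv2.findContours(m,cv2.RETR_EXTERNAL,cv2.CHAIN_APPROX_NONE);k=max(cs,key=cv2.contourArea)
    M=np.array([cast(c,u,v,.1005)[:2] for u,v in k[:,0]])
    (cx,cy),r=cv2.minEnclosingCircle(M.astype(np.float32))
    Z=C[m>0];print(c,"lid mean",Z[np.abs(Z[:,2]-.1)<.004].mean(0),"circ",cx,cy,r,circ(M,.0285))
    # jar sides
    s=near&(z>.012)&(z<.060);p=C[s][:,:2]
    q=(p*1e3).astype(np.float32)
    # PCA-free: fit angle by faces via sequential ransac lines
    rng=np.random.default_rng(0);rem=q.copy()
    for it in range(2):
        best=None
        for _ in range(500):
            a,b=rem[rng.choice(len(rem),2,False)];d=b-a;L=np.hypot(*d)
            if L<20: continue
            n=np.array([-d[1],d[0]])/L;e=np.abs((rem-a)@n)
            if best is None or (e<1.5).sum()>best.sum(): best=e<1.5
        vx,vy,x0,y0=cv2.fitLine(rem[best],cv2.DIST_HUBER,0,.01,.01).ravel()
        ext=(rem[best]-[x0,y0])@[vx,vy]
        print("  face n",best.sum(),"ang mod90",np.degrees(np.arctan2(vy,vx))%90,"dir",np.degrees(np.arctan2(vy,vx)),"pt",x0,y0,"ext",ext.min(),ext.max())
        rem=rem[~best]
    # shoulders of square (top face)
    s=near&(z>.05)&(z<.068);p=(C[s][:,:2]*1e3).astype(np.float32)
    print("  shoulder rect",cv2.minAreaRect(p))
E
python3 meas.py
```

```text
top lid mean [0.4489 0.2527 0.1005] circ 0.449103444814682 0.252144455909729 0.02959652617573738 [0.449  0.2522]
  face n 80 ang mod90 39.085682 dir -50.914318 pt 425.69614 231.33678 ext -30.849855 28.15692
  face n 62 ang mod90 38.791615 dir 38.791615 pt 467.5276 226.89406 ext -27.091476 31.771925
  shoulder rect ((449.08642578125, 252.58621215820312), (63.7301139831543, 63.570316314697266), 38.290489196777344)
scene lid mean [0.4519 0.2573 0.1009] circ 0.45288753509521484 0.2585482597351074 0.03399038314819336 [0.4525 0.2582]
  face n 289 ang mod90 38.68097 dir -51.31903 pt 473.5119 275.75406 ext -28.638664 31.32032
  face n 72 ang mod90 38.964405 dir -51.035595 pt 481.06808 263.03378 ext -45.518448 17.67215
  shoulder rect ((452.74127197265625, 258.185791015625), (60.173160552978516, 65.29885864257812), 41.57722854614258)
```

```bash
cat > stall.py <<'E'
from h import *
np.set_printoptions(precision=4,suppress=True,linewidth=150)
D={c:np.load(c+"0.npz") for c in("top","scene")}
R=[]
for c in D:
    im=D[c]["p"];C=cloud(c,D[c]["d"]);z=C[...,2]
    ctr=np.array([.65,-.06]) 
    near=(np.abs(C[...,0]-.645)<.08)&(np.abs(C[...,1]+.07)<.08)
    hsv=cv2.cvtColor(im,cv2.COLOR_RGB2HSV)
    m=(near&(z>.04)&(z<.055)).astype(np.uint8)
    cs,_=cv2.findContours(m,cv2.RETR_EXTERNAL,cv2.CHAIN_APPROX_NONE);k=max(cs,key=cv2.contourArea)
    M=np.array([cast(c,u,v,.048)[:2]*1e3 for u,v in k[:,0]],np.float32)
    print(c,"outer",cv2.minAreaRect(M),"z",np.median(z[m>0]), "floor z",np.median(z[near&(z>.015)&(z<.028)]))
    p=(C[m>0][:,:2]*1e3).astype(np.float32);print("  pts",len(p),cv2.minAreaRect(p),p.mean(0))
    # plank long edges
    for y in (0,):
        s=(z>.017)&(z<.027)&(C[...,0]>.5)&(C[...,0]<.8)&(abs(C[...,1])<.5)
        kk=cv2.findContours(s.astype(np.uint8),cv2.RETR_EXTERNAL,cv2.CHAIN_APPROX_NONE)[0];kk=max(kk,key=cv2.contourArea)
        W=np.array([cast(c,u,v,.022)[:2]*1e3 for u,v in kk[:,0]],np.float32);print("  plank",cv2.minAreaRect(W))
    x0,y0,w,h=cv2.boundingRect(k);print("  box",x0,y0,w,h)
    cv2.imwrite(f"pics/stall_{c}.png",cv2.resize(im[y0-10:y0+h+10,x0-10:x0+w+10,::-1],None,fx=8,fy=8,interpolation=cv2.INTER_CUBIC))
E
python3 stall.py
```

```text
top outer ((644.0121459960938, -55.84951400756836), (96.23432922363281, 97.81867980957031), 86.30638885498047) z 0.04701542956772198 floor z 0.021527605546087236
  pts 748 ((645.2416381835938, -56.163421630859375), (96.28282928466797, 97.6695556640625), 86.05489349365234) [644.8749 -57.0576]
  plank ((643.7637939453125, -55.796722412109375), (857.7974243164062, 135.9095458984375), 86.31666564941406)
  box 293 156 41 40
scene outer ((646.9594116210938, -48.462005615234375), (108.99469757080078, 99.27213287353516), 85.93653106689453) z 0.04759386218460482 floor z 0.02255247486841583
  pts 507 ((644.3807373046875, -53.439937591552734), (101.55524444580078, 98.9576187133789), 85.9491958618164) [647.9749 -54.916 ]
  plank ((646.6412963867188, -51.243408203125), (862.2907104492188, 136.45928955078125), 86.25879669189453)
  box 204 199 47 32
```

```bash
cat > go.py <<'E'
import sys
from h import *
def units(cmd,yaw,tgt,tyaw=None):
    y=np.radians(yaw);d=np.array(tgt)-cmd
    tx=d@[np.cos(y),np.sin(y),0];tz=d@[-np.sin(y),np.cos(y),0];ty=-d[2]
    r=0 if tyaw is None else -(tyaw-yaw)/180
    return np.round(np.array([tx,ty,tz])/.25,4),round(r,4)
if __name__=="__main__":
    a=[float(x) for x in sys.argv[1:]]
    s=state();print(s["t"],s["eef_pos"].round(4),s["eef_rot"].round(2),"F",s["force"].round(2),"q",s["joint_pos"].round(1),"w",round(s["gripper_width"],3))
    # args: cmdx cmdy cmdz cmdyaw  tx ty tz tyaw
    if len(a)==8: print(units(np.array(a[:3]),a[3],a[4:7],a[7]))
E
python3 go.py .177 -.547 .304 -162.08 .36 -.36 .304 -162.08
python3 go.py .36 -.36 .304 -162.08 .5 -.12 .304 -162.08
python3 go.py .5 -.12 .304 -162.08 .5 .1 .304 -162.08
python3 go.py .5 .1 .304 -162.08 .4495 .2535 .25 -162.08
python3 - <<'E'
from h import *
D={c:np.load(""+c+"0.npz") for c in("top","scene")}
for c in D:
    C=cloud(c,D[c]["d"]);z=C[...,2];g=D[c]["p"].astype(int)
    near=np.hypot(C[...,0]-.449,C[...,1]-.252)<.06
    m=near&(z>.095)&(z<.107)
    print(c,np.median(g[m],0))
    br=g.sum(2)
    v,u=np.nonzero(m);print(u.min(),u.max(),v.min(),v.max())
    mm=(m&(br>np.median(br[m])*.88)).astype(np.uint8)
    k=max(cv2.findContours(mm,cv2.RETR_EXTERNAL,cv2.CHAIN_APPROX_NONE)[0],key=cv2.contourArea)
    e=cv2.fitEllipse(k);print(e,cast(c,*e[0],.1005))
E
```

```text
0.1 [ 0.1768 -0.5466  0.3031] [-9.0110e+01  1.0000e-02 -1.6208e+02] F [-0.32  0.4   0.38] q [-76.3  17.6  86.4   0.   76.1  -4.2] w 1.006
(array([-0.9266, -0.    , -0.4865]), -0.0)
0.1 [ 0.1768 -0.5466  0.3031] [-9.0110e+01  1.0000e-02 -1.6208e+02] F [-0.32  0.4   0.38] q [-76.3  17.6  86.4   0.   76.1  -4.2] w 1.006
(array([-0.8282, -0.    , -0.7411]), -0.0)
0.1 [ 0.1768 -0.5466  0.3031] [-9.0110e+01  1.0000e-02 -1.6208e+02] F [-0.32  0.4   0.38] q [-76.3  17.6  86.4   0.   76.1  -4.2] w 1.006
(array([-0.2708, -0.    , -0.8373]), -0.0)
0.1 [ 0.1768 -0.5466  0.3031] [-9.0110e+01  1.0000e-02 -1.6208e+02] F [-0.32  0.4   0.38] q [-76.3  17.6  86.4   0.   76.1  -4.2] w 1.006
(array([ 0.0033,  0.216 , -0.6464]), -0.0)
top [146. 147. 153.]
168 194 242 267
((180.68531799316406, 254.1521759033203), (23.788631439208984, 25.26865577697754), 51.3591194152832) [0.44962356 0.25323693 0.1005    ]
scene [213. 215. 216.]
349 374 230 248
((361.2385559082031, 237.5553741455078), (15.00383186340332, 24.94321060180664), 97.28897857666016) [0.44889286 0.2538932  0.1005    ]
```

The crops show the clear jar of curd with its bare grey lid, so that's the target. Both views put the lid centre at about (0.449, 0.2535), with its top at 0.1005. The jar yaw is about 38.7° and the stall yaw about -3.7°. Moving now.

Request:
{"api": "carry_out", "payload": {"motion": [{"linear":[-0.93,0,-0.49],"roll":0},{"linear":[-0.93,0,-0.49],"roll":0},{"linear":[-0.93,0,-0.49],"roll":0},{"linear":[-0.93,0,-0.49],"roll":0},{"linear":[-0.93,0,-0.49],"roll":0},{"linear":[-0.93,0,-0.49],"roll":0},{"linear":[-0.93,0,-0.49],"roll":0}], "gripper": -1}}

```text
t: 0.68
eef_pos: [0.363, -0.3547, 0.3036]
eef_rot: [-90.2, 0.1, -161.9]
force: [0.1, -0.8, -0.6]
gripper_width: 1.006
```

Request:
{"api": "carry_out", "payload": {"motion": [{"linear":[-0.83,0,-0.74],"roll":0},{"linear":[-0.83,0,-0.74],"roll":0},{"linear":[-0.83,0,-0.74],"roll":0},{"linear":[-0.83,0,-0.74],"roll":0},{"linear":[-0.83,0,-0.74],"roll":0},{"linear":[-0.83,0,-0.74],"roll":0},{"linear":[-0.83,0,-0.74],"roll":0},{"linear":[-0.83,0,-0.74],"roll":0}]}}

```text
t: 1.35
eef_pos: [0.5031, -0.1146, 0.3036]
eef_rot: [-90.1, 0.1, -161.8]
force: [0.2, 1.0, 0.5]
gripper_width: 0.998
```

Request:
{"api": "carry_out", "payload": {"motion": [{"linear":[-0.27,0,-0.84],"roll":0},{"linear":[-0.27,0,-0.84],"roll":0},{"linear":[-0.27,0,-0.84],"roll":0},{"linear":[-0.27,0,-0.84],"roll":0},{"linear":[-0.27,0,-0.84],"roll":0},{"linear":[-0.27,0,-0.84],"roll":0},{"linear":[-0.27,0,-0.84],"roll":0}]}}

```text
t: 1.93
eef_pos: [0.5001, 0.104, 0.3036]
eef_rot: [-90.0, -0.0, -161.8]
force: [-0.7, -0.2, -0.4]
gripper_width: 0.998
```

```bash
python3 go.py
```

```text
1.9333 [0.5001 0.104  0.3036] [-9.0050e+01 -3.0000e-02 -1.6182e+02] F [-0.66 -0.21 -0.36] q [ 7.  12.5 93.7  0.  73.8 78.8] w 0.998
```

```bash
python3 go.py .5002 .104 .304 -161.9 .4492 .2535 .2 -161.9
```

```text
1.9333 [0.5001 0.104  0.3036] [-9.0050e+01 -3.0000e-02 -1.6182e+02] F [-0.66 -0.21 -0.36] q [ 7.  12.5 93.7  0.  73.8 78.8] w 0.998
(array([ 0.0081,  0.416 , -0.6318]), -0.0)
```

Request:
{"api": "carry_out", "payload": {"motion": [{"linear":[0.008,0.1,-0.632],"roll":0},{"linear":[0.008,0.1,-0.632],"roll":0},{"linear":[0.008,0.1,-0.632],"roll":0},{"linear":[0.008,0.1,-0.632],"roll":0},{"linear":[0.008,0.416,-0.632],"roll":0},{"linear":[0.008,0.416,-0.632],"roll":0},{"linear":[0.008,0.416,-0.632],"roll":0},{"linear":[0.008,0.416,-0.632],"roll":0}]}}

```text
t: 2.6
eef_pos: [0.4489, 0.2493, 0.1983]
eef_rot: [-89.9, -0.4, -162.1]
force: [0.2, 1.0, 1.6]
gripper_width: 1.005
```

```bash
python3 go.py; python3 - <<'E'
from h import *
o=[]
for c in("scene","top"):
    p,d=snapshot(c);np.savez(f"{c}1.npz",p=p,d=d)
    o.append(p[170:310,280:440,::-1] if c=="scene" else p[190:330,110:270,::-1])
cv2.imwrite("pics/h1.png",cv2.resize(np.hstack(o),None,fx=2.5,fy=2.5,interpolation=cv2.INTER_CUBIC))
E
```

```text
2.6 [0.4489 0.2493 0.1983] [ -89.92   -0.35 -162.13] F [0.21 1.03 1.62] q [ 24.3  19.  101.6  -0.   59.7  96.5] w 1.005
```

View pics/h1.png

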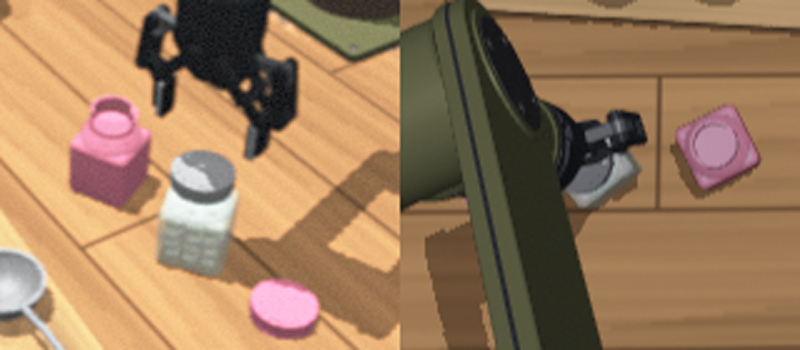

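Fingers straddle the lid (scene crop: tips at about (160,110) and (257,150), lid at (203,170)). Descending.

Request:
{"api": "carry_out", "payload": {"motion": [{"linear":[0,0,0],"roll":0},{"linear":[0,0.08,0],"roll":0},{"linear":[0,0.16,0],"roll":0},{"linear":[0,0.226,0],"roll":0},{"linear":[0,0.226,0],"roll":0},{"linear":[0,0.226,0],"roll":0}]}}

```text
t: 3.2
eef_pos: [0.4508, 0.2509, 0.1444]
eef_rot: [-90.0, 0.1, -162.1]
force: [-0.1, -0.5, 0.4]
gripper_width: 0.999
```

```bash
python3 go.py; python3 - <<'E'
from h import *
o=[]
for c in("scene","top"):
    p,d=snapshot(c);np.savez(f"{c}1.npz",p=p,d=d)
    o.append(p[200:300,310:410,::-1] if c=="scene" else p[210:310,130:230,::-1])
cv2.imwrite("pics/h2.png",cv2.resize(np.hstack(o),None,fx=4,fy=4,interpolation=cv2.INTER_CUBIC))
E
```

```text
3.2 [0.4508 0.2509 0.1444] [-9.0000e+01  6.0000e-02 -1.6212e+02] F [-0.1  -0.49  0.37] q [ 24.4  23.2 105.1  -0.   51.7  96.5] w 0.999
```

View pics/h2.png

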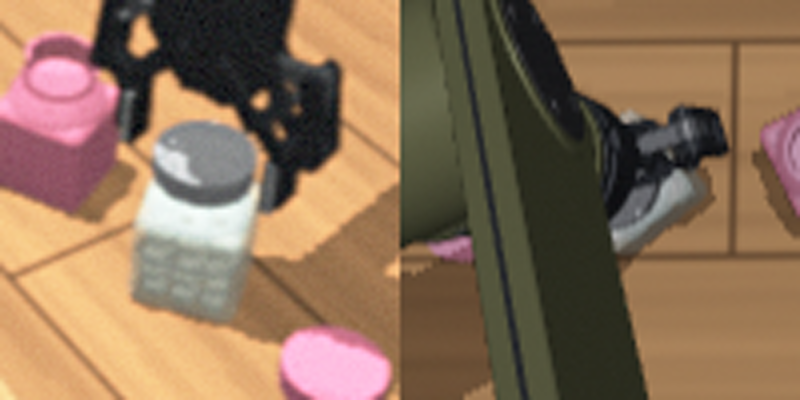

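Request:
{"api": "carry_out", "payload": {"motion": [{"linear":[0.003,0.004,-0.012],"roll":0},{"linear":[0.003,0.004,-0.012],"roll":0},{"linear":[0.003,0.004,-0.012],"roll":0}]}}

```text
t: 3.55
eef_pos: [0.4487, 0.2541, 0.1432]
eef_rot: [-90.0, 0.1, -162.1]
force: [0.5, -0.1, -1.2]
gripper_width: 1.002
```

Request:
{"api": "carry_out", "payload": {"motion": [{"linear":[0,0,0],"roll":0},{"linear":[0,0,0],"roll":0},{"linear":[0,0,0],"roll":0},{"linear":[0,0,0],"roll":0},{"linear":[0,0,0],"roll":0},{"linear":[0,0,0],"roll":0},{"linear":[0,0,0],"roll":0},{"linear":[0,0,0],"roll":0}], "gripper": 1}}

```text
t: 4.22
eef_pos: [0.4488, 0.2533, 0.1428]
eef_rot: [-89.9, 0.0, -162.1]
force: [1.2, -3.6, 5.0]
gripper_width: 0.663
```

```bash
python3 go.py; python3 - <<'E'
from h import *
o=[]
for c in("scene","top"):
    p,d=snapshot(c);np.savez(f"{c}1.npz",p=p,d=d)
    o.append(p[200:300,310:410,::-1] if c=="scene" else p[210:310,130:230,::-1])
cv2.imwrite("pics/h3.png",cv2.resize(np.hstack(o),None,fx=4,fy=4,interpolation=cv2.INTER_CUBIC))
E
```

```text
4.2167 [0.4488 0.2533 0.1428] [-8.9950e+01  3.0000e-02 -1.6206e+02] F [ 1.24 -3.65  5.01] q [ 2.480e+01  2.330e+01  1.052e+02 -1.000e-01  5.150e+01  9.690e+01] w 0.663
```

View pics/h3.png

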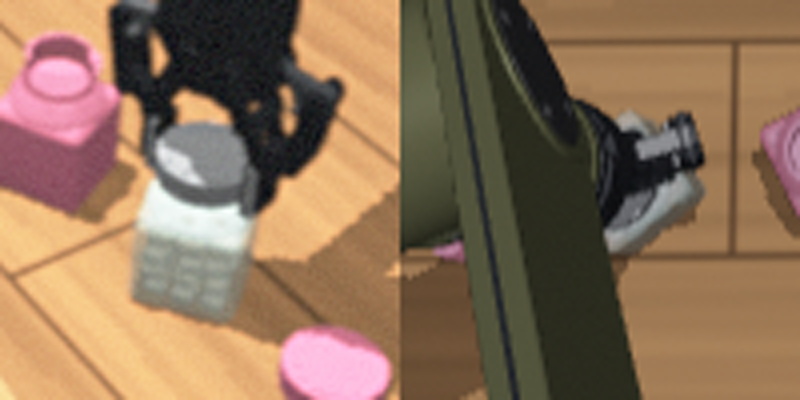

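Gripped at 0.663 × 85 = 56 mm, which matches the lid, and the jar is undisturbed. Lifting.

Request:
{"api": "carry_out", "payload": {"motion": [{"linear":[0,-0.04,0],"roll":0},{"linear":[0,-0.12,0],"roll":0},{"linear":[0,-0.24,0],"roll":0},{"linear":[0,-0.36,0],"roll":0},{"linear":[0,-0.48,0],"roll":0},{"linear":[0,-0.58,0],"roll":0},{"linear":[0,-0.58,0],"roll":0},{"linear":[0,-0.58,0],"roll":0}]}}

```text
t: 4.98
eef_pos: [0.4486, 0.2543, 0.2883]
eef_rot: [-90.1, 0.2, -162.1]
force: [-0.3, 0.4, -4.8]
gripper_width: 0.66
```

```bash
python3 go.py; python3 - <<'E'
from h import *
o=[]
for c in("scene","top"):
    p,d=snapshot(c);np.savez(f"{c}1.npz",p=p,d=d)
    o.append(p[120:300,270:450,::-1] if c=="scene" else p[160:340,80:260,::-1])
cv2.imwrite("pics/h4.png",cv2.resize(np.hstack(o),None,fx=2.2,fy=2.2,interpolation=cv2.INTER_CUBIC))
E
python3 go.py .4487 .2541 .288 -162.08 .643 -.056 .288 -204.5
```

```text
4.9833 [0.4486 0.2543 0.2883] [-9.0060e+01  1.5000e-01 -1.6207e+02] F [-0.33  0.38 -4.76] q [24.8 13.5 94.7  0.  71.6 96.9] w 0.66
5.0833 [0.4469 0.2534 0.2856] [ -90.     -0.23 -162.07] F [-0.01 -0.31 -5.22] q [24.8 13.7 94.9  0.  71.7 96.9] w 0.661
(array([-0.3578, -0.    ,  1.4194]), 0.2357)
```

View pics/h4.png

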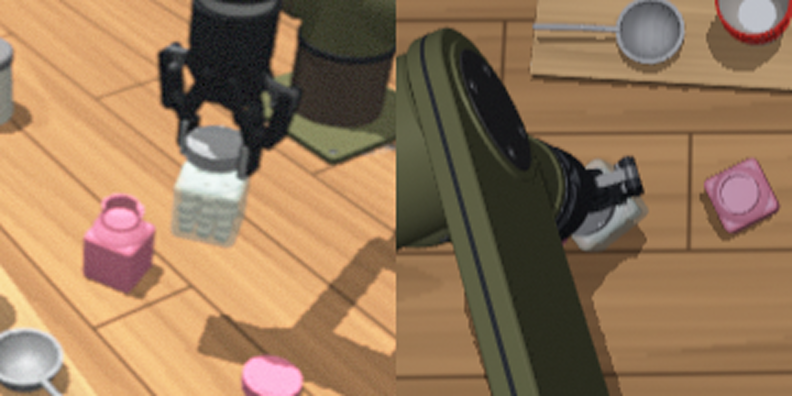

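Request:
{"api": "carry_out", "payload": {"motion": [{"linear":[-0.03,0,0.1],"roll":0.02},{"linear":[-0.06,0,0.24],"roll":0.04},{"linear":[-0.09,0,0.38],"roll":0.06},{"linear":[-0.12,0,0.5],"roll":0.08},{"linear":[-0.15,0,0.62],"roll":0.1},{"linear":[-0.18,0,0.71],"roll":0.118},{"linear":[-0.18,0,0.71],"roll":0.118},{"linear":[-0.18,0,0.71],"roll":0.118}]}}

```text
t: 5.75
eef_pos: [0.5453, 0.0975, 0.2846]
eef_rot: [-90.0, -0.3, 176.5]
force: [-0.9, 0.5, -4.9]
gripper_width: 0.658
```

```bash
python3 go.py; python3 - <<'E'
from go import *
y=np.radians(-162.08)
c=np.array([.4487,.2541,.2878])+.25*(-.18*np.array([np.cos(y),np.sin(y),0])+.71*np.array([-np.sin(y),np.cos(y),0]));print(c)
print(units(c,-162.08-21.24,[.644,-.056,.288],-204.5))
E
```

```text
5.75 [0.5453 0.0975 0.2846] [-89.98  -0.31 176.54] F [-0.85  0.52 -4.87] q [ 5.8 16.9 90.3  0.  73.1 99.2] w 0.658
[0.54613167 0.09905704 0.2878    ]
(array([-0.4267, -0.0008,  0.5965]), 0.1177)
```

Request:
{"api": "carry_out", "payload": {"motion": [{"linear":[-0.06,0,0.09],"roll":0.02},{"linear":[-0.14,0,0.2],"roll":0.04},{"linear":[-0.22,0,0.31],"roll":0.06},{"linear":[-0.3,0,0.42],"roll":0.08},{"linear":[-0.37,0,0.52],"roll":0.1},{"linear":[-0.427,0,0.597],"roll":0.118},{"linear":[-0.427,0,0.597],"roll":0.118},{"linear":[-0.427,0,0.597],"roll":0.118}]}}

```text
t: 6.42
eef_pos: [0.6432, -0.0564, 0.285]
eef_rot: [-90.0, -0.3, 155.4]
force: [-0.9, 0.3, -4.7]
gripper_width: 0.66
```

Request:
{"api": "carry_out", "payload": {"motion": [{"linear":[0,0,0],"roll":0},{"linear":[0,0.1,0],"roll":0},{"linear":[0,0.2,0],"roll":0},{"linear":[0,0.2,0],"roll":0},{"linear":[0,0.2,0],"roll":0},{"linear":[0,0.2,0],"roll":0}]}}

```text
t: 6.92
eef_pos: [0.6438, -0.0554, 0.2381]
eef_rot: [-90.0, 0.0, 155.5]
force: [0.9, 0.6, -3.9]
gripper_width: 0.658
```

```bash
python3 go.py; python3 - <<'E'
from h import *
o=[]
for c in("scene","top"):
    p,d=snapshot(c);np.savez(f"{c}2.npz",p=p,d=d)
    o.append(p[130:270,150:290,::-1] if c=="scene" else p[110:250,240:380,::-1])
cv2.imwrite("pics/h5.png",cv2.resize(np.hstack(o),None,fx=2.8,fy=2.8,interpolation=cv2.INTER_CUBIC))
E
```

```text
6.9167 [ 0.6438 -0.0554  0.2381] [-9.0020e+01  1.0000e-02  1.5553e+02] F [ 0.88  0.58 -3.92] q [ -8.7  26.1  82.4   0.   71.4 105.8] w 0.658
```

View pics/h5.png

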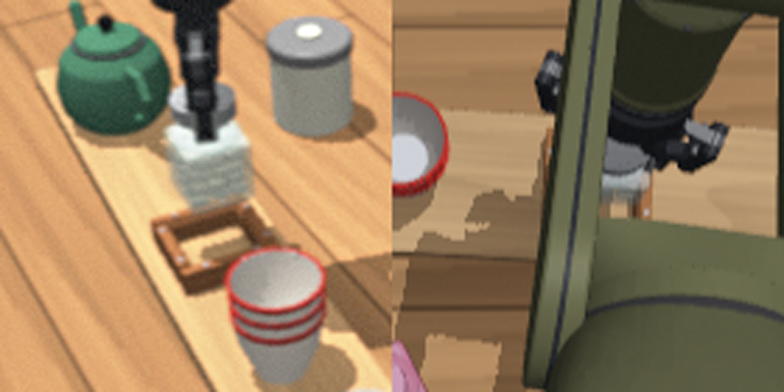

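```bash
cat > faces.py <<'E'
from h import *
import sys
th=np.radians(-3.7);R=np.array([[np.cos(th),-np.sin(th)],[np.sin(th),np.cos(th)]])
def faces(f,zlo,zhi,c0=(.644,-.056),rad=.05,cam="scene"):
    d=np.load(f)["d"];C=cloud(cam,d);C[d==0]=9;z=C[...,2]
    L=(C[...,:2]-np.array(c0))@R   # local coords in stall axes
    m=(z>zlo)&(z<zhi)&(np.abs(L)<rad).all(-1)
    # normals from depth neighbours are noisy: split by sequential RANSAC
    q=(L[m]*1e3).astype(np.float32);rng=np.random.default_rng(0);rem=q
    for it in range(2):
        best=None
        for _ in range(800):
            a,b=rem[rng.choice(len(rem),2,False)];dd=b-a;l=np.hypot(*dd)
            if l<15: continue
            n=np.array([-dd[1],dd[0]])/l;e=np.abs((rem-a)@n)<2
            if best is None or e.sum()>best.sum(): best=e
        for _ in range(2):
            vx,vy,x0,y0=cv2.fitLine(rem[best],cv2.DIST_HUBER,0,.01,.01).ravel()
            best=np.abs((rem-[x0,y0])@[-vy,vx])<3
        a=np.degrees(np.arctan2(vy,vx));t=(rem[best]-[x0,y0])@[vx,vy]
        print(f,"n",best.sum(),"tilt vs stall",round((a+45)%90-45,2),"mid",x0.round(1),y0.round(1),"len",np.percentile(t,[1,99]).round(1))
        rem=rem[~best]
if __name__=="__main__":
    faces("scene2.npz",.110,.152); 
    faces("scene0.npz",.027,.044,rad=.06)
    for c in("scene","top"):
        f=c+"0.npz";im=np.load(f)["p"];C=cloud(c,np.load(f)["d"]);z=C[...,2]
        L=(C[...,:2]-np.array([.644,-.056]))@R*1e3
        m=(np.abs(L)<57).all(-1)&(np.abs(z-.048)<.006)
        # top faces: centre by percentiles
        for ax in(0,1):
            o=np.abs(L[...,1-ax])<25; w=L[...,ax][m&o]
            neg=w[w<0];pos=w[w>0];print(c,"xy"[ax],"neg batten",np.percentile(neg,[5,50,95]).round(1),"pos",np.percentile(pos,[5,50,95]).round(1))
E
python3 faces.py
```

```text
scene2.npz n 301 tilt vs stall 0.43 mid 2.6 34.6 len [-32.1  26.9]
scene2.npz n 95 tilt vs stall 0.95 mid 31.2 7.0 len [-24.3  27.8]
scene0.npz n 107 tilt vs stall -0.23 mid 2.0 -32.5 len [-35.   47.2]
scene0.npz n 72 tilt vs stall 2.36 mid 29.5 49.8 len [-25.8  20. ]
scene x neg batten [-46.2 -38.2 -33.3] pos [38.1 44.5 49.3]
scene y neg batten [-46.4 -36.6 -30.8] pos [39.1 46.1 51.8]
top x neg batten [-47.1 -41.2 -35.1] pos [35.8 42.  48.4]
top y neg batten [-47.  -41.2 -35.2] pos [35.6 41.8 47.6]
```

```bash
python3 - <<'E'
from faces import *
def sub(f,zlo,zhi,xr,yr,ax):
    d=np.load(f)["d"];C=cloud("scene",d);z=C[...,2];L=(C[...,:2]-np.array([.644,-.056]))@R*1e3
    m=(z>zlo)&(z<zhi)&(L[...,0]>xr[0])&(L[...,0]<xr[1])&(L[...,1]>yr[0])&(L[...,1]<yr[1])
    w=L[...,ax][m];h,e=np.histogram(w,bins=np.arange(-60,61,1));print(f,ax,m.sum(),"median",np.median(w).round(2),{int(a):int(b) for a,b in zip(e,h) if b})
sub("scene0.npz",.028,.042,(-45,-20),(-25,25),0) # inner -x batten
sub("scene0.npz",.026,.042,(40,60),(-30,40),0)   # outer +x
sub("scene0.npz",.028,.042,(-25,25),(-45,-20),1)
sub("scene0.npz",.026,.042,(-30,40),(40,60),1)
sub("scene2.npz",.112,.150,(22,45),(-10,28),0)
sub("scene2.npz",.112,.150,(-25,22),(25,45),1)
E
```

```text
scene0.npz 0 28 median -33.11 {-36: 1, -35: 2, -34: 13, -33: 12}
scene0.npz 0 31 median 49.0 {48: 15, 49: 16}
scene0.npz 1 81 median -32.67 {-38: 1, -37: 5, -36: 6, -35: 11, -34: 14, -33: 11, -32: 16, -31: 11, -30: 5, -29: 1}
scene0.npz 1 53 median 49.98 {46: 1, 47: 3, 48: 12, 49: 11, 50: 14, 51: 6, 52: 4, 53: 2}
scene2.npz 0 60 median 31.33 {25: 1, 29: 3, 30: 10, 31: 37, 32: 9}
scene2.npz 1 230 median 34.78 {30: 1, 31: 8, 32: 19, 33: 42, 34: 56, 35: 45, 36: 38, 37: 13, 38: 8}
```

Request:
{"api": "carry_out", "payload": {"motion": [{"linear":[-0.0066,0,0.0018],"roll":0.003},{"linear":[-0.0066,0.08,0.0018],"roll":0.003},{"linear":[-0.0066,0.16,0.0018],"roll":0.003},{"linear":[-0.0066,0.16,0.0018],"roll":0.003},{"linear":[-0.0066,0.16,0.0018],"roll":0.003},{"linear":[-0.0066,0.16,0.0018],"roll":0.003}]}}

```text
t: 7.52
eef_pos: [0.6459, -0.0577, 0.1987]
eef_rot: [-90.0, 0.1, 154.9]
force: [0.1, -0.1, -4.3]
gripper_width: 0.663
```

```bash
python3 go.py; cat > look.py <<'E'
from h import *
import sys
n=sys.argv[1];p,d=snapshot("scene");np.savez(f"s{n}.npz",p=p,d=d)
cv2.imwrite(f"pics/s{n}.png",cv2.resize(p[140:260,160:290,::-1],None,fx=5,fy=5,interpolation=cv2.INTER_CUBIC))
E
python3 look.py 3; python3 - <<'E'
from faces import *
def sub(f,zlo,zhi,xr,yr,ax):
    d=np.load(f)["d"];C=cloud("scene",d);z=C[...,2];L=(C[...,:2]-np.array([.644,-.056]))@R*1e3
    m=(z>zlo)&(z<zhi)&(L[...,0]>xr[0])&(L[...,0]<xr[1])&(L[...,1]>yr[0])&(L[...,1]<yr[1])
    w=L[...,ax][m];print(ax,m.sum(),np.median(w).round(2))
sub("s3.npz",.070,.110,(22,45),(-10,28),0)
sub("s3.npz",.070,.110,(-25,22),(25,45),1)
faces("s3.npz",.070,.112)
E
```

```text
7.5167 [ 0.6459 -0.0577  0.1987] [-9.0030e+01  1.1000e-01  1.5489e+02] F [ 0.12 -0.05 -4.28] q [ -8.8  28.3  84.9   0.   66.7 106.3] w 0.663
0 56 33.82
1 223 32.54
s3.npz n 284 tilt vs stall -0.18 mid 3.0 32.4 len [-30.7  29. ]
s3.npz n 85 tilt vs stall -0.53 mid 33.5 6.8 len [-30.9  22.1]
```

View pics/s3.png

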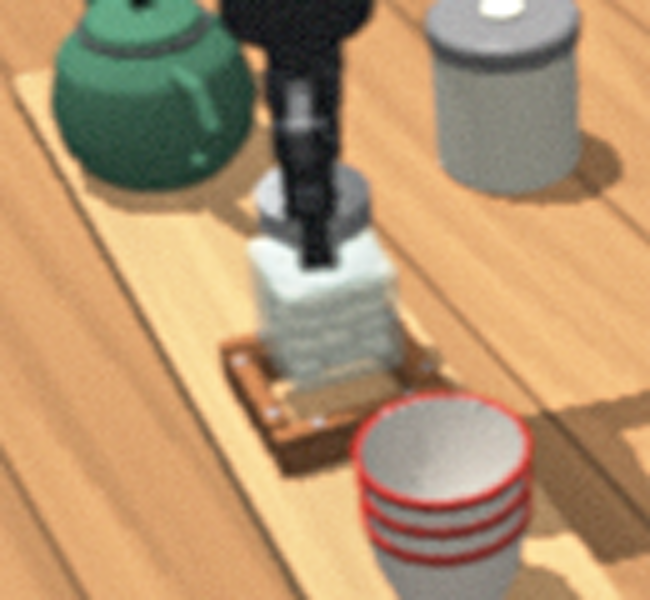

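```bash
python3 go.py
```

```text
7.5667 [ 0.6462 -0.0578  0.1991] [-90.05   0.17 154.89] F [-0.35 -0.69 -4.87] q [ -8.8  28.3  84.8  -0.   66.7 106.3] w 0.661
```

Request:
{"api": "carry_out", "payload": {"motion": [{"linear":[0.003,0,-0.0015],"roll":0},{"linear":[0.003,0,-0.0015],"roll":0},{"linear":[0.003,0,-0.0015],"roll":0}]}}

```text
t: 7.82
eef_pos: [0.6449, -0.0569, 0.1983]
eef_rot: [-90.0, 0.1, 154.9]
force: [0.0, -0.6, -3.9]
gripper_width: 0.66
```

```bash
python3 go.py;python3 look.py 4; python3 go.py; python3 - <<'E'
from faces import *
def sub(f,zlo,zhi,xr,yr,ax):
    d=np.load(f)["d"];C=cloud("scene",d);z=C[...,2];L=(C[...,:2]-np.array([.644,-.056]))@R*1e3
    m=(z>zlo)&(z<zhi)&(L[...,0]>xr[0])&(L[...,0]<xr[1])&(L[...,1]>yr[0])&(L[...,1]<yr[1])
    w=L[...,ax][m];print(ax,m.sum(),np.median(w).round(2))
sub("s4.npz",.070,.110,(22,45),(-10,28),0)
sub("s4.npz",.070,.110,(-25,22),(25,45),1)
E
```

```text
7.8167 [ 0.6449 -0.0569  0.1983] [-9.003e+01  8.000e-02  1.549e+02] F [ 0.03 -0.58 -3.87] q [ -8.8  28.2  85.    0.   66.7 106.3] w 0.66
7.8667 [ 0.6448 -0.0569  0.1981] [-9.002e+01  6.000e-02  1.549e+02] F [-0.36 -0.7  -3.98] q [ -8.8  28.3  85.    0.   66.7 106.3] w 0.66
0 54 32.33
1 224 33.69
```

Request:
{"api": "carry_out", "payload": {"motion": [{"linear":[-0.0015,0.02,-0.0007],"roll":0},{"linear":[-0.0015,0.04,-0.0007],"roll":0},{"linear":[-0.0015,0.06,-0.0007],"roll":0},{"linear":[-0.0015,0.08,-0.0007],"roll":0},{"linear":[-0.0015,0.08,-0.0007],"roll":0},{"linear":[-0.0015,0.08,-0.0007],"roll":0}]}}

```text
t: 8.37
eef_pos: [0.6445, -0.0568, 0.1765]
eef_rot: [-90.0, -0.1, 154.9]
force: [-0.9, 0.1, -4.8]
gripper_width: 0.659
```

Request:
{"api": "carry_out", "payload": {"motion": [{"linear":[0,0.015,0],"roll":0},{"linear":[0,0.03,0],"roll":0},{"linear":[0,0.04,0],"roll":0},{"linear":[0,0.046,0],"roll":0},{"linear":[0,0.05,0],"roll":0},{"linear":[0,0.05,0],"roll":0}]}}

```text
t: 8.87
eef_pos: [0.6451, -0.0567, 0.1652]
eef_rot: [-90.0, 0.0, 154.9]
force: [0.0, 0.7, -2.4]
gripper_width: 0.66
```

```bash
python3 go.py;python3 look.py 5; python3 go.py
```

```text
8.8667 [ 0.6451 -0.0567  0.1652] [-9.002e+01  2.000e-02  1.549e+02] F [ 0.02  0.66 -2.43] q [ -8.8  30.2  86.9   0.   62.8 106.3] w 0.66
8.9167 [ 0.6451 -0.0568  0.1652] [-9.0010e+01  2.0000e-02  1.5491e+02] F [ 0.13  0.91 -2.46] q [ -8.8  30.2  86.9   0.   62.8 106.3] w 0.666
```

View pics/s5.png

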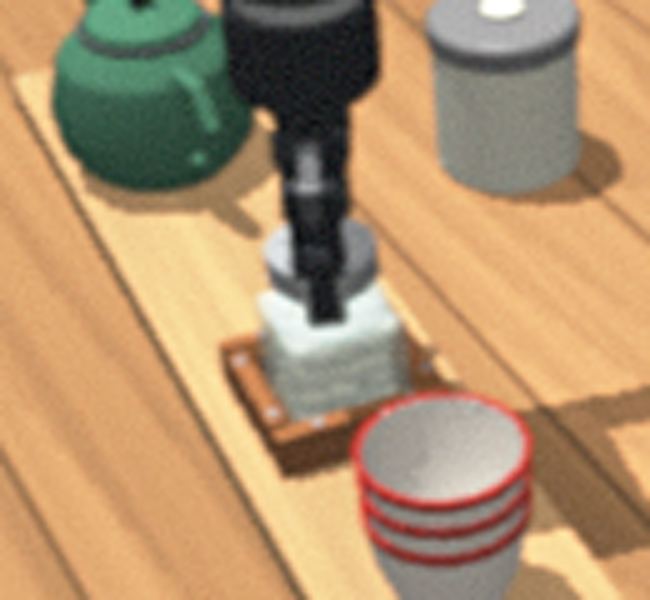

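Jar is down between the battens (it fills the stall around (335,360) in the crop), and the floor is starting to take the weight. Pressing slightly to seat it.

Request:
{"api": "carry_out", "payload": {"motion": [{"linear":[0,0.005,0],"roll":0},{"linear":[0,0.008,0],"roll":0},{"linear":[0,0.008,0],"roll":0},{"linear":[0,0.008,0],"roll":0}]}}

```text
t: 9.25
eef_pos: [0.6452, -0.0567, 0.1646]
eef_rot: [-90.0, 0.1, 154.9]
force: [-3.0, 1.4, 5.2]
gripper_width: 0.659
```

```bash
python3 go.py; python3 -c "
from h import *;print(state()['torque'])"
```

```text
9.25 [ 0.6452 -0.0567  0.1646] [-9.0040e+01  8.0000e-02  1.5491e+02] F [-3.    1.35  5.18] q [ -8.8  30.2  87.    0.   62.7 106.3] w 0.659
[ 0.18605395  0.42782249 -0.00437971]
```

Seated: TCP z is 0.1646 against 0.1648 expected, with the floor pushing back 5 N. Unscrewing anticlockwise, which is negative roll.

Request:
{"api": "carry_out", "payload": {"motion": [{"linear":[0,0,0],"roll":-0.02},{"linear":[0,0,0],"roll":-0.045},{"linear":[0,0,0],"roll":-0.07},{"linear":[0,0,0],"roll":-0.095},{"linear":[0,0,0],"roll":-0.12},{"linear":[0,0,0],"roll":-0.145},{"linear":[0,0,0],"roll":-0.165}]}}

```text
t: 9.83
eef_pos: [0.645, -0.0574, 0.1646]
eef_rot: [-90.0, 0.1, -175.3]
force: [-3.3, -0.7, 4.4]
gripper_width: 0.659
```

```bash
python3 go.py; python3 -c "
from h import *;print(state()['torque'])"
```

```text
9.8333 [ 0.645  -0.0574  0.1646] [-8.9950e+01  7.0000e-02 -1.7526e+02] F [-3.28 -0.69  4.39] q [-8.8 30.2 87.  -0.  62.7 76.5] w 0.659
[-0.17026293  0.44251742 -0.59712399]
```

Request:
{"api": "carry_out", "payload": {"motion": [{"linear":[0,0,0],"roll":-0.025},{"linear":[0,0,0],"roll":-0.05},{"linear":[0,0,0],"roll":-0.075},{"linear":[0,0,0],"roll":-0.1},{"linear":[0,0,0],"roll":-0.125},{"linear":[0,0,0],"roll":-0.14},{"linear":[0,0,0],"roll":-0.15}]}}

```text
t: 10.42
eef_pos: [0.6455, -0.0576, 0.1646]
eef_rot: [-89.9, 0.1, -148.3]
force: [-1.4, -1.2, 4.6]
gripper_width: 0.665
```

```bash
python3 go.py; python3 -c "
from h import *;print(state()['torque'])"; python3 look.py 6; python3 - <<'E'
from faces import *
for f in("s5.npz","s6.npz"): faces(f,.055,.082)
E
```

```text
10.4167 [ 0.6455 -0.0576  0.1646] [-8.9880e+01  8.0000e-02 -1.4835e+02] F [-1.38 -1.17  4.58] q [-8.8 30.2 87.  -0.  62.6 49.6] w 0.665
[-0.24664524  0.22449457 -0.58012072]
s5.npz n 182 tilt vs stall -0.28 mid 0.8 33.5 len [-29.7  30.9]
s5.npz n 55 tilt vs stall -0.49 mid 32.0 4.2 len [-26.9  25.5]
s6.npz n 171 tilt vs stall 3.49 mid -0.0 33.5 len [-30.2  29.5]
s6.npz n 75 tilt vs stall 3.71 mid 32.1 10.8 len [-21.4  32.4]
```

View pics/s6.png

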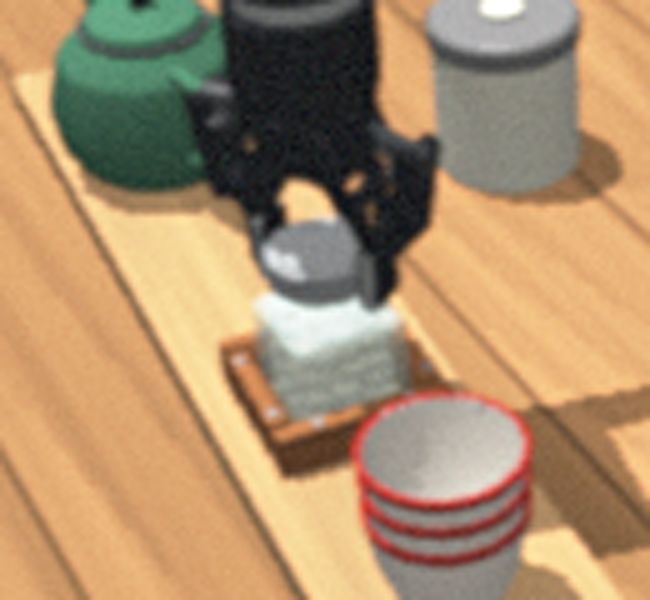

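The tool has turned 56.7° and the jar has taken up 4° of slack against the battens, so the thread is at about 53° with torque still 0.58 N m. About 8° more.

Request:
{"api": "carry_out", "payload": {"motion": [{"linear":[0,0,0],"roll":-0.015},{"linear":[0,0,0],"roll":-0.03},{"linear":[0,0,0],"roll":-0.045},{"linear":[0,0,0],"roll":-0.045},{"linear":[0,0,0],"roll":-0.045}]}}

```text
t: 10.88
eef_pos: [0.6457, -0.0577, 0.1646]
eef_rot: [-89.8, 0.1, -140.4]
force: [-2.1, -3.0, 4.3]
gripper_width: 0.664
```

```bash
python3 go.py; python3 -c "
from h import *;print(state()['torque'])"; python3 look.py 7; python3 - <<'E'
from faces import *
for f in("s7.npz",): faces(f,.055,.082)
E
```

```text
10.8833 [ 0.6457 -0.0577  0.1646] [-8.9840e+01  7.0000e-02 -1.4038e+02] F [-2.11 -3.04  4.35] q [-8.8 30.2 87.  -0.1 62.6 41.6] w 0.664
[-0.35016297  0.23983717 -0.37688844]
s7.npz n 179 tilt vs stall 5.02 mid -0.8 33.6 len [-29.2  29.8]
s7.npz n 69 tilt vs stall 3.87 mid 32.8 4.0 len [-28.3  25.2]
```

Request:
{"api": "carry_out", "payload": {"motion": [{"linear":[0,0,0],"roll":-0.01},{"linear":[0,0,0],"roll":-0.02},{"linear":[0,0,0],"roll":-0.02},{"linear":[0,0,0],"roll":-0.02}]}}

```text
t: 11.27
eef_pos: [0.6457, -0.0577, 0.1646]
eef_rot: [-89.8, 0.1, -136.8]
force: [-1.2, -2.7, 4.9]
gripper_width: 0.656
```

```bash
python3 go.py; python3 -c "
from h import *;print(state()['torque'])"
```

```text
11.2667 [ 0.6457 -0.0577  0.1646] [-8.9830e+01  6.0000e-02 -1.3679e+02] F [-1.18 -2.68  4.91] q [-8.8 30.2 87.  -0.1 62.6 38. ] w 0.656
[-0.31622389  0.31560825 -0.41125177]
```

Request:
{"api": "carry_out", "payload": {"motion": [{"linear":[0,-0.006,0],"roll":-0.002},{"linear":[0,-0.012,0],"roll":-0.002},{"linear":[0,-0.018,0],"roll":-0.002},{"linear":[0,-0.018,0],"roll":-0.002}]}}

```text
t: 11.6
eef_pos: [0.6447, -0.0568, 0.1665]
eef_rot: [-90.1, -0.0, -136.4]
force: [2.1, -1.1, -8.3]
gripper_width: 0.662
```

```bash
python3 go.py; python3 -c "
from h import *;print(state()['torque'])"; python3 look.py 8; python3 - <<'E'
from faces import *
for f in("s8.npz",): faces(f,.055,.082)
E
```

```text
11.6 [ 0.6447 -0.0568  0.1665] [-9.0070e+01 -3.0000e-02 -1.3638e+02] F [ 2.11 -1.08 -8.34] q [-8.8 30.1 86.8  0.  63.1 37.6] w 0.662
[-0.19390141 -0.28957696 -0.50112991]
s8.npz n 166 tilt vs stall 3.07 mid 0.6 34.0 len [-30.1  28. ]
s8.npz n 67 tilt vs stall 4.41 mid 32.0 6.3 len [-25.9  27.5]
```

View pics/s8.png

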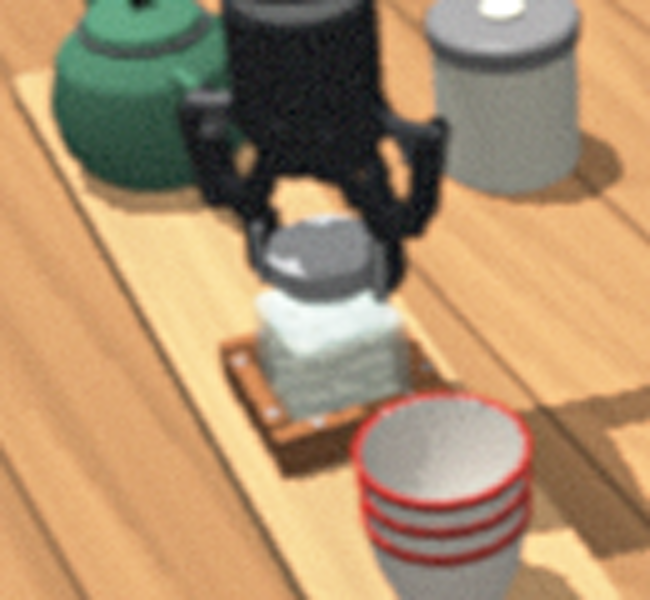

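Force is −8.3 N at 2 mm up and torque is still 0.5 N m, so something is still holding: either grip slip or a wedged jar. Going back down and turning further.

Request:
{"api": "carry_out", "payload": {"motion": [{"linear":[0,0.01,0],"roll":0},{"linear":[0,0.018,0],"roll":0},{"linear":[0,0.018,0],"roll":0}]}}

```text
t: 11.9
eef_pos: [0.6458, -0.0571, 0.165]
eef_rot: [-89.8, 0.1, -136.3]
force: [-1.0, -1.9, 4.6]
gripper_width: 0.661
```

```bash
python3 go.py; python3 -c "
from h import *;print(state()['torque'])"
```

```text
11.9 [ 0.6458 -0.0571  0.165 ] [-8.9850e+01  9.0000e-02 -1.3633e+02] F [-0.96 -1.88  4.63] q [-8.8 30.2 87.  -0.  62.7 37.6] w 0.661
[-0.30658536  0.02971102 -0.49942432]
```

Request:
{"api": "carry_out", "payload": {"motion": [{"linear":[0,0,0],"roll":-0.012},{"linear":[0,0,0],"roll":-0.024},{"linear":[0,0,0],"roll":-0.036}]}}

```text
t: 12.15
eef_pos: [0.6458, -0.0571, 0.165]
eef_rot: [-89.8, 0.1, -129.8]
force: [-0.9, -0.9, 3.5]
gripper_width: 0.66
```

```bash
python3 go.py; python3 -c "
from h import *;print(state()['torque'])"; python3 look.py 9; python3 - <<'E'
from faces import *
for f in("s9.npz",): faces(f,.055,.082)
E
```

```text
12.15 [ 0.6458 -0.0571  0.165 ] [-8.9830e+01  7.0000e-02 -1.2976e+02] F [-0.85 -0.89  3.46] q [-8.8 30.2 87.  -0.  62.7 31. ] w 0.66
[-0.3392182   0.0399463  -0.57596531]
s9.npz n 184 tilt vs stall 4.23 mid 0.1 33.9 len [-30.6  28.6]
s9.npz n 72 tilt vs stall 4.4 mid 32.4 7.7 len [-25.1  28.1]
```

```bash
python3 - <<'E'
from h import *
ims=[];ref=None
for n in(3,5,6,7,8,9):
    f=np.load(f"s{n}.npz");C=cloud("scene",f["d"]);z=C[...,2]
    near=np.hypot(C[...,0]-.645,C[...,1]+.057)<.045
    lid=near&(f["p"].astype(int).sum(2)>330)
    # lid top height & jar shoulder heights
    a=C[(near)&(z>.118)&(z<.128)]
    # fixed pixel window on front face of jar
    ls=z[186:189,219:232];w=z[200:218,215:238]
    print(n,"lidtop",np.median(a[:,2]).round(4),len(a),"front",np.mean(w[(w>.04)&(w<.1)]).round(5))
    ims.append(cv2.resize(f["p"][178:226,206:246,::-1],None,fx=6.5,fy=6.5,interpolation=cv2.INTER_CUBIC))
cv2.imwrite("pics/cmp.png",np.vstack([np.hstack(ims[:3]),np.hstack(ims[3:])])[:600])
E
```

```text
3 lidtop 0.1221 132 front 0.08058
5 lidtop 0.1233 141 front 0.07816
6 lidtop 0.1229 261 front 0.07915
7 lidtop 0.1229 279 front 0.07928
8 lidtop 0.1247 288 front 0.07942
9 lidtop 0.1232 294 front 0.07938
```

View pics/cmp.png

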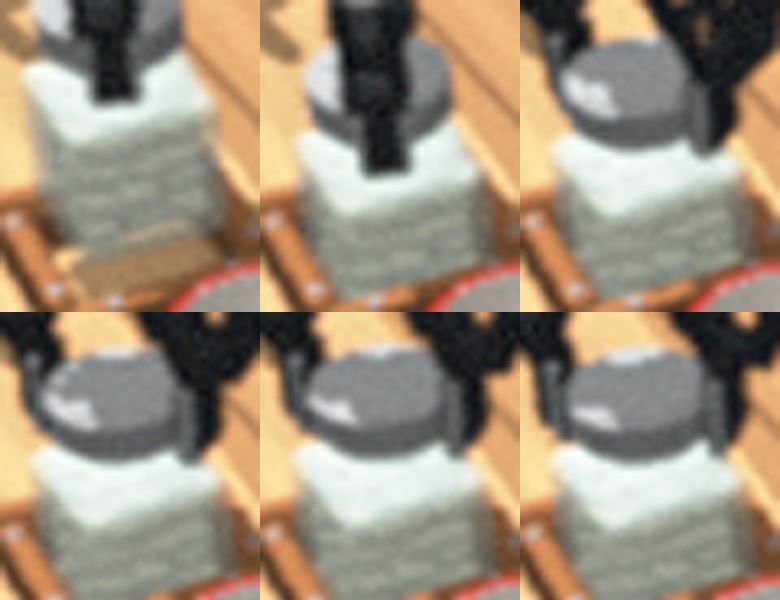

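```bash
python3 - <<'E'
from h import *
g={n:cv2.cvtColor(np.load(f"s{n}.npz")["p"],cv2.COLOR_RGB2GRAY).astype(np.float32) for n in(6,7,8,9)}
for name,(r0,r1,c0,c1) in dict(jar=(198,222,210,242),lid=(182,199,212,234),plank=(205,240,190,210)).items():
    for a,b in((7,8),(9,8),(7,9),(6,7)):
        A,B=g[a][r0:r1,c0:c1],g[b][r0:r1,c0:c1]
        w=cv2.createHanningWindow(A.shape[::-1],cv2.CV_32F)
        print(name,a,b,np.round(cv2.phaseCorrelate(A,B,w),2).tolist() if False else cv2.phaseCorrelate(A,B,w))
    # per-row
E
```

```text
jar 7 8 ((0.2486878645778301, -0.12378585370144535), 0.9636551861961683)
jar 9 8 ((0.6687916097649289, -0.7792042521197224), 0.4464774305621783)
jar 7 9 ((0.22114016062631592, 0.219135352372696), 1.098780515914162)
jar 6 7 ((2.3179690307540746, -0.7330033062985635), 0.31901274373133975)
lid 7 8 ((0.44938063081681534, 0.27233244091235953), 0.9263192779488034)
lid 9 8 ((0.41478328341091064, -0.5573141395300212), 0.8620362844732072)
lid 7 9 ((-0.43555945936358853, 0.53295845797612), 1.0021832817130618)
lid 6 7 ((0.21033703903079193, 0.22852099314543572), 0.8683174572609089)
plank 7 8 ((-0.18703167571555035, 0.08765035394009857), 1.0211813708146413)
plank 9 8 ((0.33793939978174947, -0.1795450687183937), 1.0519284897380405)
plank 7 9 ((0.01728968402188258, 0.16570480762998585), 1.0149690906206768)
plank 6 7 ((0.256967026568109, 0.1287804062413116), 0.966199912627538)
```

Request:
{"api": "carry_out", "payload": {"motion": [{"linear":[0,0,0],"roll":0.008},{"linear":[0,-0.004,0],"roll":0.015},{"linear":[0,-0.004,0],"roll":0.015},{"linear":[0,-0.004,0],"roll":0.015}]}}

```text
t: 12.53
eef_pos: [0.6455, -0.0571, 0.1646]
eef_rot: [-89.9, 0.0, -132.5]
force: [0.3, -3.0, 3.7]
gripper_width: 0.661
```

```bash
python3 go.py; python3 -c "
from h import *;print(state()['torque'])"
```

```text
12.5333 [ 0.6455 -0.0571  0.1646] [-8.9900e+01  2.0000e-02 -1.3251e+02] F [ 0.34 -3.01  3.69] q [-8.8 30.2 87.  -0.  62.7 33.8] w 0.661
[-0.40473241 -0.02560183  0.03684384]
```

Request:
{"api": "carry_out", "payload": {"motion": [{"linear":[0,-0.006,0],"roll":0},{"linear":[0,-0.012,0],"roll":0},{"linear":[0,-0.016,0],"roll":0},{"linear":[0,-0.016,0],"roll":0},{"linear":[0,-0.016,0],"roll":0}]}}

```text
t: 12.95
eef_pos: [0.645, -0.0568, 0.1677]
eef_rot: [-90.0, 0.0, -132.6]
force: [1.3, -1.3, -0.6]
gripper_width: 0.659
```

```bash
python3 go.py; python3 -c "
from h import *;print(state()['torque'])"; python3 look.py 10; python3 - <<'E'
from faces import *
faces("s10.npz",.055,.082)
f=np.load("s10.npz");C=cloud("scene",f["d"]);z=C[...,2]
near=np.hypot(C[...,0]-.645,C[...,1]+.057)<.045
a=z[near&(z>.117)&(z<.135)];print(np.median(a))
E
```

```text
12.95 [ 0.645  -0.0568  0.1677] [ -90.01    0.   -132.55] F [ 1.26 -1.26 -0.64] q [-8.8 30.  86.8  0.  63.2 33.8] w 0.659
[-0.19444774 -0.16105293  0.01446628]
s10.npz n 174 tilt vs stall 2.4 mid 1.2 33.5 len [-30.9  28.2]
s10.npz n 70 tilt vs stall 4.12 mid 32.3 7.1 len [-24.1  27.1]
0.1258912883472313
```

View pics/s10.png

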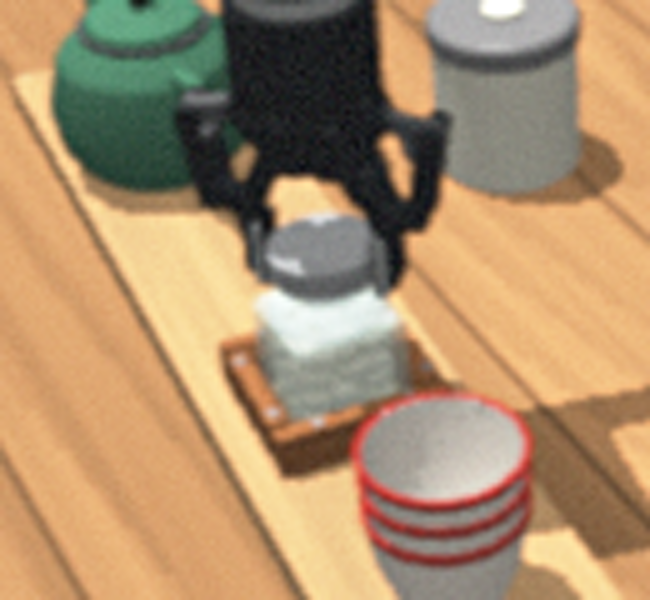

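Now the wrist reads only −0.6 N with the lid 3 mm up, and the jar isn't carried (that would be −4.5 N), so the threads are free. Lifting straight up slowly.

Request:
{"api": "carry_out", "payload": {"motion": [{"linear":[0,-0.01,0],"roll":0},{"linear":[0,-0.02,0],"roll":0},{"linear":[0,-0.03,0],"roll":0},{"linear":[0,-0.03,0],"roll":0}]}}

```text
t: 13.33
eef_pos: [0.6451, -0.0568, 0.1761]
eef_rot: [-90.0, 0.0, -132.6]
force: [-0.5, -2.1, -0.8]
gripper_width: 0.665
```

Request:
{"api": "carry_out", "payload": {"motion": [{"linear":[0,-0.012,0],"roll":0},{"linear":[0,-0.024,0],"roll":0},{"linear":[0,-0.036,0],"roll":0},{"linear":[0,-0.048,0],"roll":0},{"linear":[0,-0.06,0],"roll":0},{"linear":[0,-0.07,0],"roll":0},{"linear":[0,-0.07,0],"roll":0},{"linear":[0,-0.07,0],"roll":0}]}}

```text
t: 14.0
eef_pos: [0.6451, -0.0568, 0.1932]
eef_rot: [-90.0, 0.0, -132.6]
force: [0.7, -0.1, -0.3]
gripper_width: 0.663
```

Request:
{"api": "carry_out", "payload": {"motion": [{"linear":[0,0,0],"roll":0},{"linear":[0,0,0],"roll":0},{"linear":[0,0,0],"roll":0},{"linear":[0,0,0],"roll":0}]}}

```text
t: 14.33
eef_pos: [0.6449, -0.0568, 0.1927]
eef_rot: [-90.0, -0.0, -132.6]
force: [-0.6, 0.3, 0.1]
gripper_width: 0.66
```

```bash
python3 go.py; python3 look.py 11; python3 - <<'E'
from faces import *
p,d=snapshot("top");np.savez("topF.npz",p=p,d=d);cv2.imwrite("pics/topF.png",p[:,:,::-1])
cv2.imwrite("pics/scF.png",np.load("s11.npz")["p"][:,:,::-1])
faces("s11.npz",.055,.082)
f=np.load("s11.npz");C=cloud("scene",f["d"]);z=C[...,2]
near=np.hypot(C[...,0]-.645,C[...,1]+.057)<.045
a=z[near&(z>.142)&(z<.16)];print("lid top",np.median(a))
E
python3 go.py
```

```text
14.3333 [ 0.6449 -0.0568  0.1927] [-9.0020e+01 -1.0000e-02 -1.3256e+02] F [-0.58  0.31  0.14] q [-8.8 28.6 85.3  0.  66.1 33.8] w 0.66
s11.npz n 181 tilt vs stall 2.88 mid 1.3 33.3 len [-31.6  28.2]
s11.npz n 72 tilt vs stall 3.68 mid 32.4 10.1 len [-21.   31.8]
lid top 0.15097848445228057
14.4333 [ 0.6449 -0.0569  0.1928] [-9.0010e+01 -1.0000e-02 -1.3256e+02] F [-0.28 -0.01  0.09] q [-8.8 28.6 85.3  0.  66.1 33.8] w 0.661
```

View pics/s11.png

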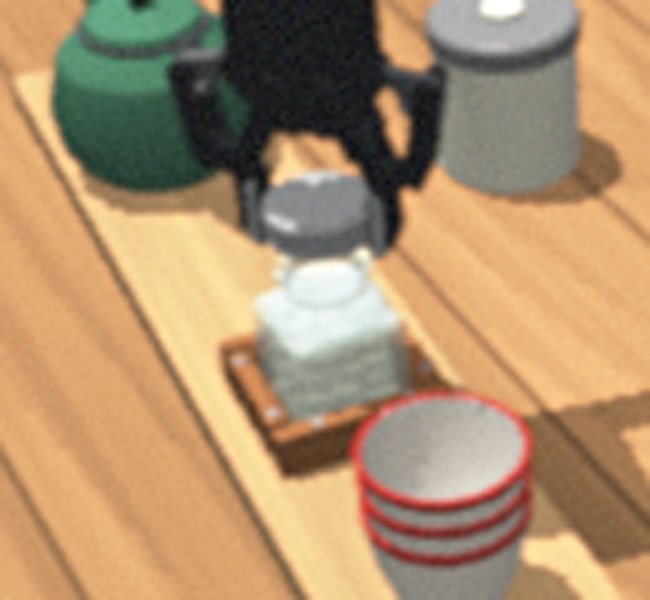

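View pics/scF.png

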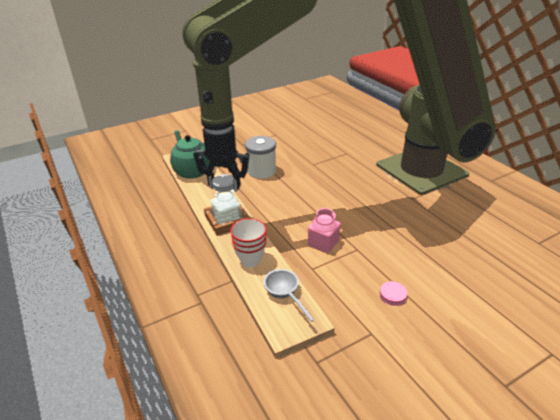

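The lid is off and level. Its top is at 0.151, so the skirt's lower edge is about 15 mm above the mouth, which is at about 0.120. The jar is still down in the stall (crop (330,350)), and the teapot, cups, strainer, tub and pink pieces look unmoved. Handing in.

```bash
python3 -c "
from h import *;s=state();print(s['t'],s['dq'].round(2));print(sign_off())"
```

```text
14.4333 [ 0.01 -0.06 -0.09 -0.05 -0.07  0.  ]
the job is handed in; nothing more can be done
None
```

I stood the jar in the stall, unscrewed the lid and handed in at 14.4 s, with the lid still held level above the open mouth. I carried the jar by its closed steel lid, lowered it onto the stall floor and turned the lid anticlockwise until the threads let go. I then lifted it straight up.

**Last checks**
- **Lid:** it is level to within 0.1°, the joints are almost still, and the wrist force is near zero. Its top is at 0.151 m, which leaves about 15 mm between its lower edge and the mouth.
- **Jar:** it is still down in the stall, about 3–4° askew against the battens, within its free play.
- **Other things:** the teapot, cups, strainer, tub and pink pieces look unmoved in the scene view. I judged that by eye and did not measure it.

**What disagreed**
- **First lift failed:** at about 60–64° of estimated turn, a 2 mm lift met −8.3 N with 0.5 N m of torque still on the lid. I set it back down, turned to about 71°, eased back 3° to release the torque, and the lid then came off with under 1 N of pull.
- **Amount of turn:** I worked this out from the tool turn less the jar's own turn (65–71°), and did not measure it directly. It is somewhat past the 55° release point and well short of 100°.

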